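Click the microscope lamp's filter wheel to the sample's colour

ROBOT

A 6-joint arm with a two-finger parallel gripper is mounted at the origin on the work surface. World frame = base frame: x ahead of the robot, y to its left, z up, the work surface at z = 0. Lengths are in m, angles in rad, forces in N, time in s.
With the tool pointing down it reaches from about 0.275 to 0.975 m from the base axis. Payload 8.4 kg.
Tool frame: the origin (TCP) lies at the very end of the fingers, on their centre line; the grasp point (between the pads) lies 19 mm behind it; z points along the fingers, y is the direction in which the jaws open and shut (so a half turn about z gives the same grasp; the last joint's range is limited). The gripper opens to 92 mm and grips with 3 to 60 N. Pads are 20 mm wide; open, the fingers measure 128 mm over their backs; the gripper's body (75 mm by 189 mm) begins 69 mm behind the grasp point.
Start: joints at [-1.21, 0.353, 1.633, -0, 1.155, -0.002], TCP at [0.222, -0.584, 0.215] pointing down, gripper open.
Joint ranges: [-2.63, 2.63], [-0.92, 2.1], [0.06, 2.66], [-1.3, 4.44], [0, 2.69], [-3.02, 3.02]. Speed limits (rad/s): [2.22, 2.22, 2.79, 3.14, 3.14, 3.14].

INTERFACE

Orientations are given as a unit quaternion [x, y, z, w].
In Python, from workcell import arm, eyes, job, models gives the robot as it stands.
- The arm moves only by the tool play_rows, never from a script. Its argument "commands" is a list of rows, each a list of 7 numbers: the shift along the tool's x, y, z in cm, then the turn, a rotation vector about the tool's x, y, z in degrees, then the closure, from 0 (fully open) to 1 (shut). In form: [[tx, ty, tz, wx, wy, wz, gripper], ...]. A call has 1 to 12 rows; each row shifts and turns the commanded pose from where the row before left it, along the tool's axes as they then stand; what a row does not reach is not made up. A row lasts 1/12 s, in which the tool goes at most 41.7 mm and 7.16 degrees, less where a joint would pass 70% of its speed; a pose out of reach is approached as far as the arm can. A call is refused whole if a number of a shift passes 4.17 or a number of a turn 7.16, either way. A call with a gripper value outside its range is refused whole. The fingers move at their own pace and stop on an object; the grip force is fixed at half the most. Time passes only in rows, so rows that do not move let the fingers close. It gives the time, the measured TCP pose, the force and the opening at its end, in the units of the state.
- arm.get_obs(): the state, without advancing time (a new reading comes with each control period).
- eyes.get_image(name): name is "scene" or "top"; returns a dict with "frame" (400x640x3 uint8, red, green, blue), "vertical_fov" (degrees; the focal length in pixels is half the picture's height over the tangent of half this angle, whatever the lens; pixels are square), "cx", "cy" (the principal point, pixels), "camera_from_world" (4x4, takes a point from world to camera coordinates). Camera axes: x right, y down, z forward; pixel columns grow to the right and rows downward; lengths in m; the calibration is good to about 2 mm. A picture is of the moment at which its call begins. There is no depth.
- job.job_done(): hands the job in, once; it reports no verdict.
Trained networks look in a picture, given as the dict that the camera call returned (one of the last four; its "shot" number tells which), for a name from the list of things; names that differ only in an ending like _2 or _b are one class to them, and where a whole thing is asked for, a point or a joint stands for the part that bears it (a point fixed in the world has none). Each returns a list of dicts, best first, with "p" (0 to 1); they miss things now and then, are a little off and sometimes report something else, mostly with a low value. They report only what shows in the picture. A call takes as long as a camera call.
- models.find_in(picture, label): "xyz" ([x, y, z] in m, in world coordinates, good to about 4 mm: the middle of the surface that is visible of it).
- models.spot_point(picture, label): "xyz" ([x, y, z] in m, in world coordinates, good to about 4 mm: a listed point, or the origin of a listed thing).
The state is a dict: "clock": time; "qpos": joint angles; "joint_velocities": joint speeds; "joint_efforts": joint torques, N m; "tcp_pos": TCP position; "orientation": TCP orientation; "wrist_force": force on the tool from outside, world axes, zero at the start; "ft_torque": the same for the moment, N m; "finger_gap": finger opening in m.
Only numpy, scipy, OpenCV 4.12 (cv2) and the standard library are available. Lean on these libraries where they do the work, as an engineer would, in place of code of your own. Each camera call takes 0.05 s, during which the arm holds its last target.

TASK

Set the filter wheel of the microscope lamp to suit the sample: the cap of the vial on the white pad under the light guide shows the colour wanted. With a fingertip, flick the top edge of the toothed wheel towards the rear of the lamp, click by click, until the segment of that colour has clicked into place facing straight up between the two pointers, never turning on past it. Grasp nothing, leave the vials, the flask and the blue tip box where they stand, and finish clear of everything.

Things in the scene. Friction and masses are not known exactly. Their poses are not given: they have to be found in the camera images.
- lamp: Fixed white microscope lamp, a box 220 mm deep (x) by 150 mm wide (y), flat top at 100 mm. Origin: centre of its underside, on the bench. x points from the front (-x face, black dial) to the rear, y along the wheel's axle, z up. A thin steel light guide (12 mm thick, no higher than 85 mm) leaves its +y side and points at the white pad.
- axle (a point): Centre of the filter wheel on its axle, 85 mm straight above the lamp's origin. The black wheel stands upright in a slot in the lamp's top: drum radius 44 mm, eight radial teeth 6 mm thick reaching to radius 66 mm, one every 45 degrees, 26 mm wide along the axle. One coloured segment lies on the drum in each gap. At rest the nearest teeth stand 22.5 degrees before and behind the top.
- index (a point): Top of the drum, 129 mm above the bench, straight above the axle (fixed to the lamp): the segment here is the one set. Two black pointers stand on the lamp top left and right of it, inner faces 16.5 mm from the wheel's mid-plane, tops at 124 mm. A tooth tip passing the top is 151 mm above the bench.
- wheel (a joint): Turn of the filter wheel, rad; grows as its top moves to the lamp's rear. One click is 45 degrees (0.785). Facing up: 0 white, 0.785 yellow, 1.571 red, 2.356 green, 3.142 blue, 3.927 orange, 4.712 grey, 5.498 white; end stops just outside. Starts at white or yellow. A spring pulls it into the nearest click, so it snaps over past half a click; it does not coast. About 4 to 6 N at a tooth turns it.
- pad (a point): Middle of the white square pad (64 mm, flat on the bench) beside the lamp on its +y side, under the end of the light guide; the vial of the sample to be viewed stands here.
- vial_red: Loose clear sample vial with a red cap, 64 mm high, 33 mm across, origin in its underside. One of the three vials stands on the white pad, the other two wait on the grey strip on the bench at the lamp's -y side. Not to be moved.
- vial_green: Loose clear sample vial with a green cap, 64 mm high, 33 mm across, origin in its underside. One of the three vials stands on the white pad, the other two wait on the grey strip on the bench at the lamp's -y side. Not to be moved.
- vial_blue: Loose clear sample vial with a blue cap, 64 mm high, 33 mm across, origin in its underside. One of the three vials stands on the white pad, the other two wait on the grey strip on the bench at the lamp's -y side. Not to be moved.
- flask: Loose clear conical flask with a black stopper, 82 mm across, 133 mm high, origin in its underside. Bystander.
- tip_box: Loose blue pipette-tip box with a clear lid, 85 by 120 by 75 mm high, origin in its underside. Bystander.

How it is judged:
By the outcome, as a careful person would: the job done as asked, in the order asked, and still so for the second after the job is handed in, with the robot touching nothing.
It also fails if it takes over 45 s, if anything falls off the work surface, if the arm or the gripper's body presses on something with over 40 N, if the wrist force passes 120 N, or if a joint passes its speed limit or range.

## Working session

There is one attempt and no reset: what is moved stays moved. The work goes in short steps, Python scripts to look and compute and a tool call to move; the robot and the scene stay as the last step left them, time stands still between calls to the robot, and variables do not carry over. Pictures are saved under pics/ and viewed, and the job is handed in when it is done.

Besides the shell and the picture viewer there is one more tool, called by a JSON object that holds its "name" and its "arguments". play_rows: Moves the arm, as the interface text tells. Its arguments: {"type":"object","properties":{"commands":{"type":"array","items":{"type":"array","items":{"type":"number"}}}},"required":["commands"]}

```bash
mkdir -p pics; python3 - <<'E'
from workcell import arm, eyes, job, models
import cv2, numpy as np
o=arm.get_obs(); print(o['clock'],o['tcp_pos'],o['orientation'],o['finger_gap'])
for n in ['scene','top']:
    p=eyes.get_image(n); cv2.imwrite(f'pics/{n}0.png',p['frame'][:,:,::-1])
    M=np.array(p['camera_from_world']); R=M[:3,:3]; print(n,p['vertical_fov'],p['cx'],p['cy'],'cam',(-R.T@M[:3,3]).round(3))
    for l in ['lamp','axle','index','pad','vial_red','vial_green','vial_blue','flask','tip_box']:
        r=models.spot_point(p,l)
        print(l,[(np.round(d['xyz'],3).tolist(),round(d['p'],2)) for d in r[:3]])
E
```

```text
0.0 [ 0.22163255 -0.58387222  0.21385436] [ 9.83592786e-01  1.80401718e-01 -1.14861538e-04 -6.62393650e-04] 0.0918493532922566
scene 43.15188403844843 318.4601355618921 204.7574162190714 cam [ 1.271 -0.201  1.123]
lamp [([0.572, 0.048, 0.004], 0.81)]
axle [([0.571, 0.049, 0.087], 0.77)]
index [([0.574, 0.045, 0.124], 0.94)]
pad [([0.567, 0.217, 0.001], 0.82)]
vial_red [([0.566, 0.208, 0.002], 0.55)]
vial_green [([0.478, -0.106, 0.001], 0.66)]
vial_blue [([0.583, -0.124, 0.001], 0.59)]
flask [([0.533, 0.403, -0.002], 0.78)]
tip_box [([0.535, -0.421, 0.004], 0.6)]
top 50.84010447254675 316.36398689266764 200.48170000429536 cam [ 0.386 -0.005  1.133]
lamp [([0.574, 0.05, -0.001], 0.93)]
axle [([0.574, 0.051, 0.087], 0.89)]
index [([0.576, 0.048, 0.13], 0.84), ([0.537, -0.424, 0.002], 0.39)]
pad [([0.569, 0.217, 0.002], 0.55), ([0.572, 0.051, 0.089], 0.29)]
vial_red [([0.567, 0.21, 0.002], 0.5)]
vial_green [([0.481, -0.111, -0.001], 0.43)]
vial_blue [([0.586, -0.126, -0.004], 0.72)]
flask [([0.532, 0.403, 0.002], 0.78)]
tip_box [([0.537, -0.422, -0.001], 0.96)]
```

View pics/scene0.png

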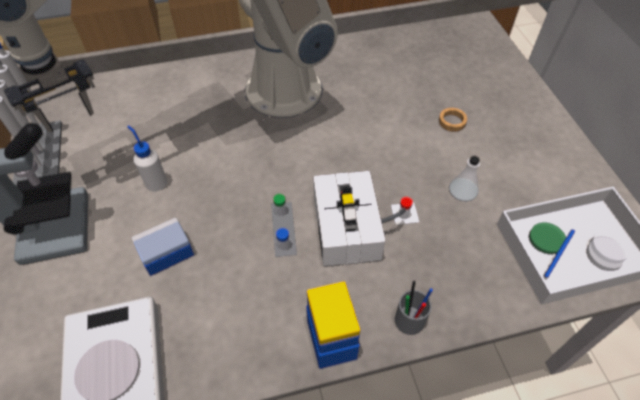

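View pics/top0.png

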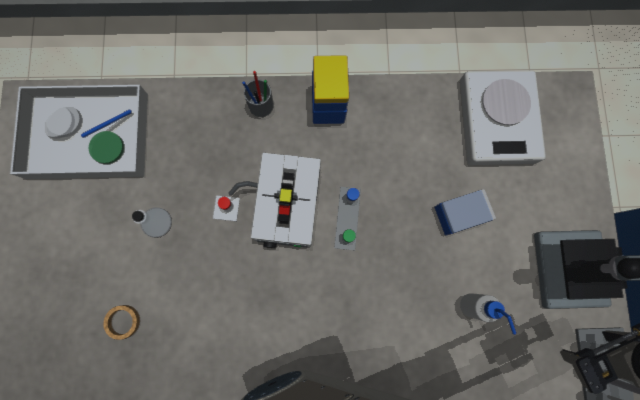

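```bash
python3 - <<'E'
import cv2
a=cv2.imread('pics/scene0.png')[130:310,200:460]; cv2.imwrite('pics/s0z.png',cv2.resize(a,None,fx=3,fy=3,interpolation=3))
a=cv2.imread('pics/top0.png')[60:180,170:400]; cv2.imwrite('pics/t0z.png',cv2.resize(a,None,fx=3.4,fy=3.4,interpolation=3))
E
```

```text
(no output)
```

View pics/s0z.png

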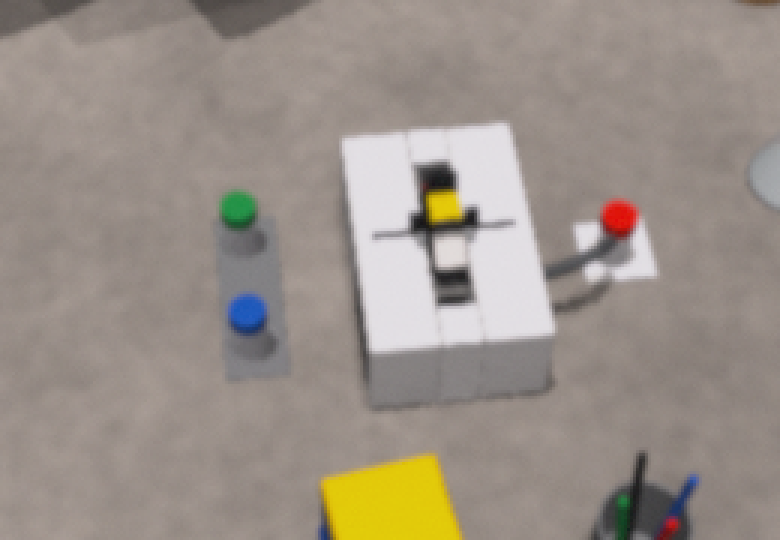

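View pics/t0z.png

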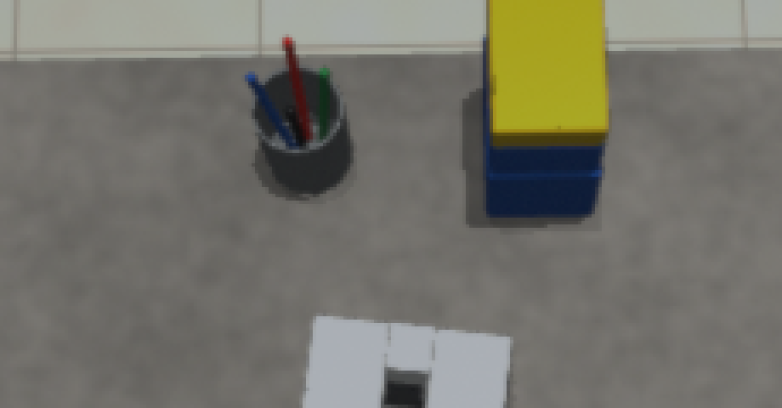

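Red cap on the pad (top image 224,203). The yellow segment is up between the pointers (286,197), red is just in front of it, and the dial is on the robot side, so one click towards +x is needed. Next I'll fit the lamp's yaw and centre.

```bash
python3 - <<'E'
from workcell import eyes
import cv2, numpy as np
p=eyes.get_image('top'); im=p['frame']; M=np.array(p['camera_from_world']); f=200/np.tan(np.radians(p['vertical_fov']/2))
g=im.min(2).astype(np.uint8); m=((g>140)*255).astype(np.uint8); m[:, :245]=0; m[:,330:]=0; m[:145]=0; m[255:]=0
m=cv2.morphologyEx(m,cv2.MORPH_CLOSE,np.ones((9,9)))
c=max(cv2.findContours(m,0,2)[0],key=cv2.contourArea)[:,0]
def w(u,v,z):
    d=M[:3,:3].T@np.array([(u-p['cx'])/f,(v-p['cy'])/f,1]); o=-M[:3,:3].T@M[:3,3]
    return (o+d*(z-o[2])/d[2])
W=np.array([w(u,v,.1)[:2] for u,v in c],np.float32)
print(cv2.minAreaRect(W)); print(cv2.boxPoints(cv2.minAreaRect(c.astype(np.float32))))
for h in (.124,): print(w(286,197,h))
a=im[140:260,200:370,::-1]; cv2.imwrite('pics/t1z.png',cv2.resize(a,None,fx=4.5,fy=4.5,interpolation=3))
E
```

```text
((0.5743101835250854, 0.04520102217793465), (0.14774082601070404, 0.21828734874725342), 82.08293914794922)
[[250.6102  237.37808]
 [260.50803 151.59708]
 [320.40292 158.50803]
 [310.5051  244.28903]]
[0.57048241 0.04391681 0.124     ]
```

View pics/t1z.png

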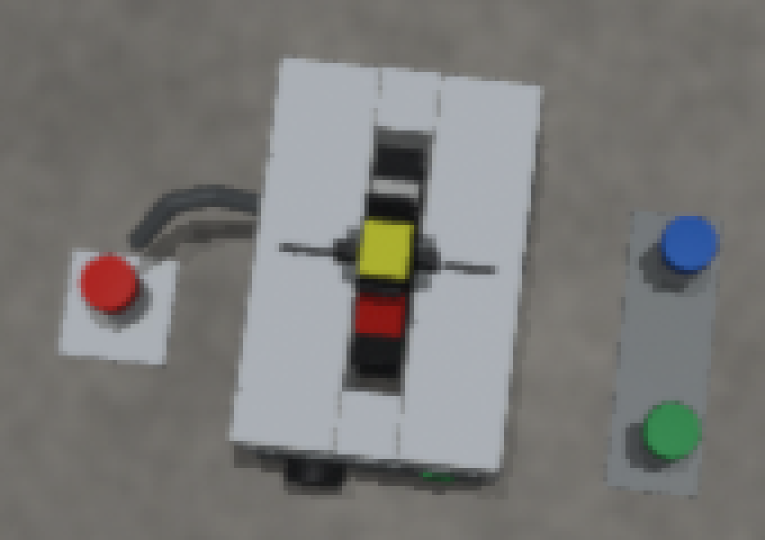

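{"name": "play_rows", "arguments": {"commands": [[0, 0, -0.5, 0, 0, 6.8, 1], [0, 0, -0.5, 0, 0, 6.8, 1], [0, 0, -0.5, 0, 0, 6.8, 1], [0, 0, -0.5, 0, 0, 6.9, 1], [1, -3.5, 0, 0, 0, 0, 1], [1, -3.5, 0, 0, 0, 0, 1], [1, -3.5, 0, 0, 0, 0, 1], [1, -3.5, 0, 0, 0, 0, 1], [1, -3.5, 0, 0, 0, 0, 1], [1, -3.5, 0, 0, 0, 0, 1], [1, -3.5, 0, 0, 0, 0, 1], [1, -3.5, 0, 0, 0, 0, 1]]}}

```text
clock: 2.05
tcp_pos: [0.3333, -0.3136, 0.2348]
orientation: [0.998, -0.057, 0.0, 0.0]
wrist_force: [0.7, -0.1, -0.5]
finger_gap: 0.0139
```

{"name": "play_rows", "arguments": {"commands": [[1, -3.5, 0, 0, 0, 0, 1], [1, -3.5, 0, 0, 0, 0, 1], [1, -3.5, 0, 0, 0, 0, 1], [1, -3.5, 0, 0, 0, 0, 1], [1, -3.5, 0, 0, 0, 0, 1], [1, -3.5, 0, 0, 0, 0, 1], [1, -3.5, 0, 0, 0, 0, 1], [1, -3.5, 0, 0, 0, 0, 1], [1, -3.5, 0, 0, 0, 0, 1], [0, 0, 0, 0, 0, 0, 1], [0, 0, 0, 0, 0, 0, 1]]}}

```text
clock: 2.97
tcp_pos: [0.4586, -0.0109, 0.2346]
orientation: [0.998, -0.055, 0.0, 0.0]
wrist_force: [-0.1, -0.1, -0.6]
finger_gap: 0.0007
```

```bash
cat > h.py <<'E'
from workcell import arm, eyes
import cv2, numpy as np
from scipy.spatial.transform import Rotation as R
def go(tx,lz):
    o=arm.get_obs(); r=R.from_quat(o['orientation']); a=np.radians(-6.5)
    t=np.array([.574+tx*np.cos(a),.046+tx*np.sin(a),lz])
    X=np.array([np.cos(a),np.sin(a),0]);Y=np.cross([0,0,-1],X)
    T=R.from_matrix(np.c_[X,Y,[0,0,-1]])
    print('t',o['clock'],'tcp',np.round(o['tcp_pos'],4),'F',np.round(o['wrist_force'],1),'gap',o['finger_gap'])
    print('lampxy',np.round(R.from_euler('z',-a).apply(o['tcp_pos']-np.array([.574,.046,0])),4))
    print('tool shift cm',np.round(r.inv().apply(t-o['tcp_pos'])*100,2),'rot deg',np.round(np.degrees((r.inv()*T).as_rotvec()),2))
def pic(n,box,s):
    p=eyes.get_image(n); u0,v0,u1,v1=box
    import time; fn=f'pics/{n}_{int(time.time())}.png'
    cv2.imwrite(fn,cv2.resize(p['frame'][v0:v1,u0:u1,::-1],None,fx=s,fy=s,interpolation=3)); print(fn)
E
python3 -c "
from h import *
go(-.075,.2)
pic('scene',(200,100,460,300),3);pic('top',(200,140,370,260),4.5)"; cp pics/scene_*.png pics/s1.png; cp pics/top_*.png pics/t1.png
```

```text
t 2.9667 tcp [ 0.4586 -0.0109  0.2346] F [-0.1 -0.1 -0.6] gap 0.0007383884394143291
lampxy [-0.1082 -0.0696  0.2346]
tool shift cm [ 3.35 -6.95  3.46] rot deg [ 0.  -0.   0.2]
pics/scene_1796564967.png
pics/top_1796564970.png
```

View pics/s1.png

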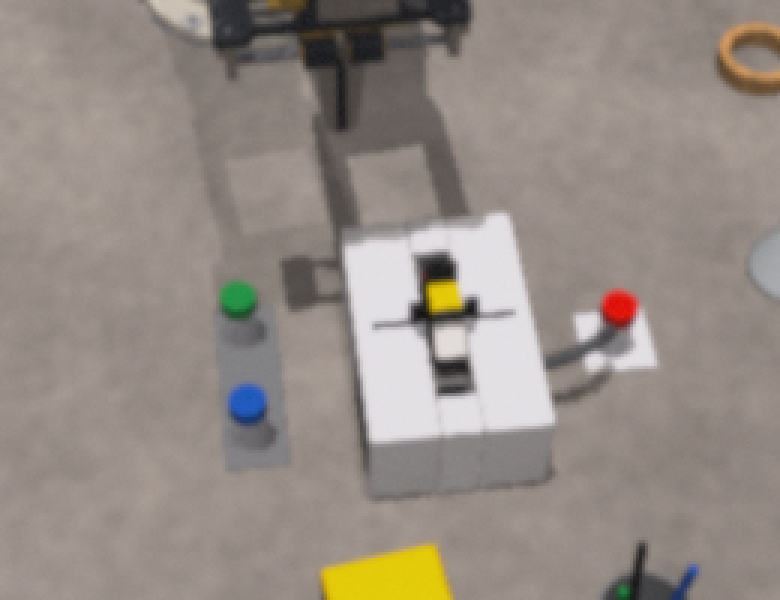

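View pics/t1.png

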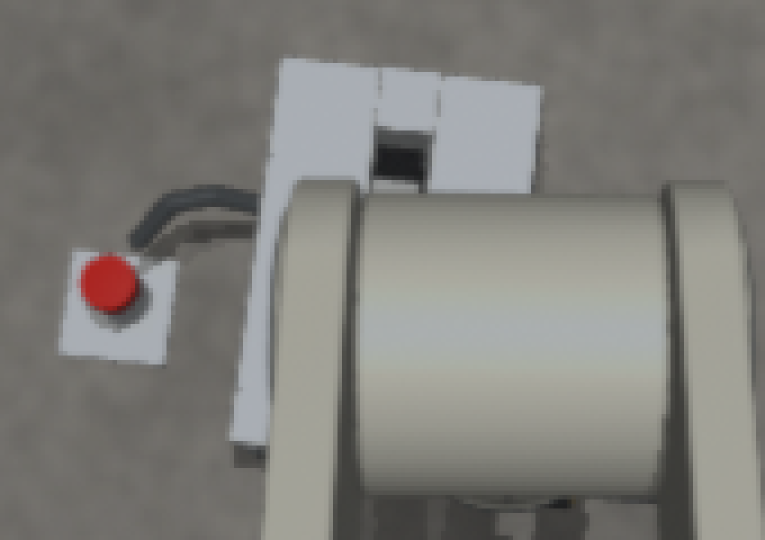

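The closed fingertip shows as a thin blade at (340,100) in the scene crop, in front of and to the side of the lamp. Next: line up with the wheel plane and descend in front of it.

{"name": "play_rows", "arguments": {"commands": [[1.0, -2.3, 0, 0, 0, 0, 1], [1.0, -2.3, 0, 0, 0, 0, 1], [1.2, -2.3, 0, 0, 0, 0.2, 1], [0, 0, 3, 0, 0, 0, 1], [0, 0, 3, 0, 0, 0, 1], [0, 0, 2, 0, 0, 0, 1], [0, 0, 1, 0, 0, 0, 1], [0, 0, 0, 0, 0, 0, 1], [0, 0, 0, 0, 0, 0, 1]]}}

```text
clock: 3.82
tcp_pos: [0.4979, 0.0515, 0.145]
orientation: [0.998, -0.059, -0.0, 0.0]
wrist_force: [-0.4, -0.5, -0.9]
finger_gap: 0.0005
```

```bash
python3 -c "
from h import *
go(-.0,.136)
pic('scene',(250,130,450,280),4)"; cp $(ls -t pics/scene_*.png|head -1) pics/s2.png
```

```text
t 3.8167 tcp [0.4979 0.0515 0.145 ] F [-0.4 -0.5 -0.9] gap 0.0005297042659807316
lampxy [-0.0762 -0.0031  0.145 ]
tool shift cm [ 7.62 -0.35  0.89] rot deg [ 0.01  0.02 -0.3 ]
pics/scene_1796564993.png
```

View pics/s2.png

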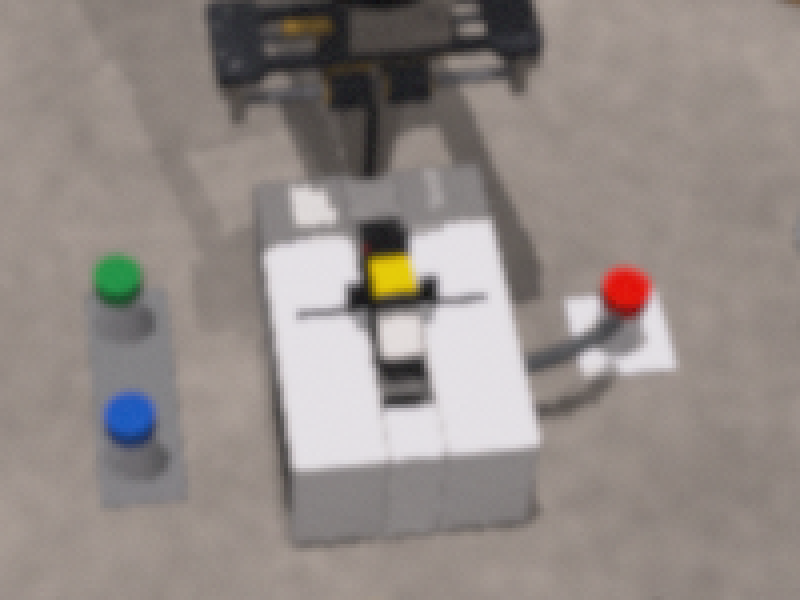

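{"name": "play_rows", "arguments": {"commands": [[0, -0.3, 0.5, 0, 0, 0, 1], [0, 0, 0.4, 0, 0, 0, 1], [1, 0, 0, 0, 0, 0, 1], [1, 0, 0, 0, 0, 0, 1], [1, 0, 0, 0, 0, 0, 1], [0.7, 0, 0, 0, 0, 0, 1], [0.5, 0, 0, 0, 0, 0, 1], [0.4, 0, 0, 0, 0, 0, 1], [0.4, 0, 0, 0, 0, 0, 1], [0.4, 0, 0, 0, 0, 0, 1], [0.4, 0, 0, 0, 0, 0, 1], [0, 0, 0, 0, 0, 0, 1]]}}

```text
clock: 4.87
tcp_pos: [0.5569, 0.0486, 0.1357]
orientation: [0.998, -0.059, 0.001, -0.0]
wrist_force: [-0.7, -0.4, 0.1]
finger_gap: 0.0003
```

```bash
python3 -c "
from h import *
go(-.0,.136)
pic('scene',(250,130,450,280),4)"; cp $(ls -t pics/scene_*.png|head -1) pics/s3.png
```

```text
t 4.8667 tcp [0.5569 0.0486 0.1357] F [-0.7 -0.4  0.1] gap 0.0002632565974975229
lampxy [-0.0173  0.0006  0.1357]
tool shift cm [ 1.73  0.06 -0.03] rot deg [-0.01 -0.08 -0.21]
pics/scene_1796565017.png
```

View pics/s3.png

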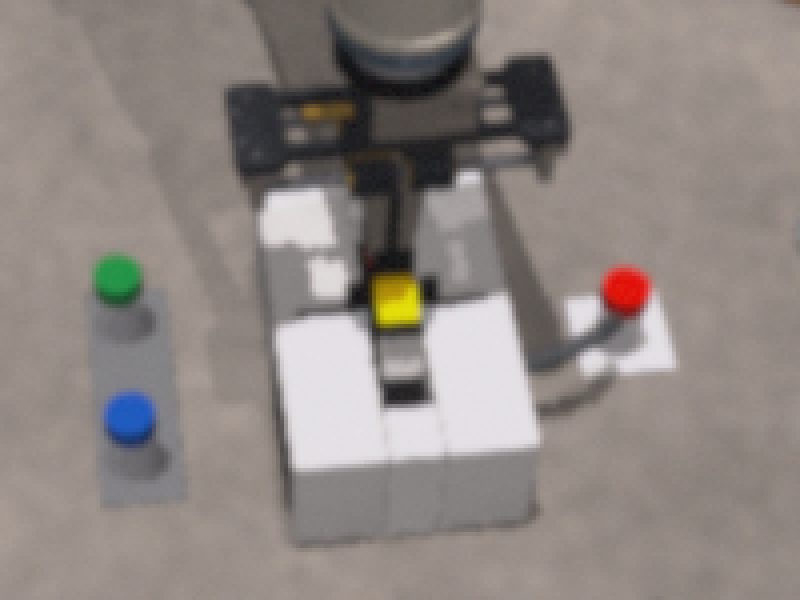

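The wheel has started turning (yellow has moved to the rear). I'll go on to lamp x ≈ 0.

{"name": "play_rows", "arguments": {"commands": [[0.4, 0, 0, 0, 0, 0, 1], [0.4, 0, 0, 0, 0, 0, 1], [0.4, 0, 0, 0, 0, 0, 1], [0.4, 0, 0, 0, 0, 0, 1], [0.1, 0, 0, 0, 0, 0, 1], [0, 0, 0, 0, 0, 0, 1], [0, 0, 0, 0, 0, 0, 1]]}}

```text
clock: 5.5
tcp_pos: [0.5726, 0.0467, 0.1355]
orientation: [0.998, -0.059, -0.0, 0.0]
wrist_force: [0.4, -0.7, 0.4]
finger_gap: 0.0005
```

```bash
python3 -c "
from h import *
go(-.0,.136)
pic('scene',(250,130,450,280),4)"; cp $(ls -t pics/scene_*.png|head -1) pics/s4.png
```

```text
t 5.5 tcp [0.5726 0.0467 0.1355] F [ 0.4 -0.7  0.4] gap 0.0004632794223826097
lampxy [-0.0014  0.0005  0.1355]
tool shift cm [ 0.14  0.05 -0.05] rot deg [ 0.    0.01 -0.22]
pics/scene_1796565041.png
```

View pics/s4.png

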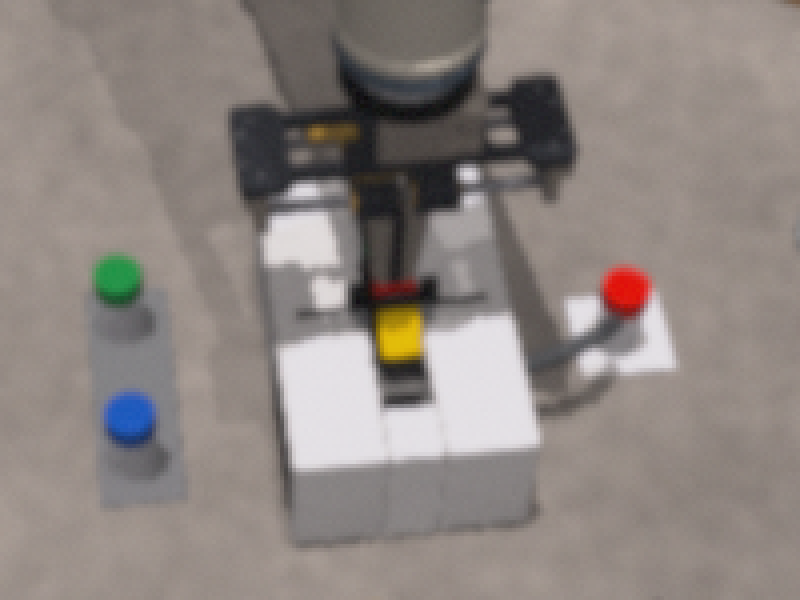

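Red is up, yellow has clicked to the rear position and the contact force is about zero. Lifting straight up, then away to the front.

{"name": "play_rows", "arguments": {"commands": [[0, 0, -0.5, 0, 0, 0, 1], [0, 0, -1, 0, 0, 0, 1], [0, 0, -2, 0, 0, 0, 1], [0, 0, -3, 0, 0, 0, 1], [0, 0, -3, 0, 0, 0, 1], [-2, 3, -1, 0, 0, 0, 1], [-2, 3.5, 0, 0, 0, 0, 1], [-2, 3.5, 0, 0, 0, 0, 1], [-2, 3.5, 0, 0, 0, 0, 1], [-2, 3.5, 0, 0, 0, 0, 1], [-2, 3.5, 0, 0, 0, 0, 1], [-2, 3.5, 0, 0, 0, 0, 1]]}}

```text
clock: 6.55
tcp_pos: [0.4043, -0.1764, 0.2418]
orientation: [0.998, -0.058, 0.001, 0.0]
wrist_force: [1.3, -0.7, -0.4]
finger_gap: 0.0006
```

{"name": "play_rows", "arguments": {"commands": [[-1, 3.5, 0, 0, 0, 0, 1], [-1, 3.5, 0, 0, 0, 0, 1], [0, 3, 0, 0, 0, 0, 1], [0, 0, 0, 0, 0, 0, 1], [0, 0, 0, 0, 0, 0, 1], [0, 0, 0, 0, 0, 0, 1]]}}

```text
clock: 7.05
tcp_pos: [0.374, -0.2719, 0.2411]
orientation: [0.998, -0.059, 0.0, -0.0]
wrist_force: [0.0, 0.1, 0.0]
finger_gap: 0.0005
```

```bash
python3 -c "
from h import *
go(-.0,.136)
pic('scene',(200,100,460,295),3);pic('top',(200,140,370,260),4.5)
from workcell import models
p=eyes.get_image('top')
for l in ['vial_red','vial_green','vial_blue','flask','tip_box']: print(l,[(np.round(d['xyz'],3).tolist(),round(d['p'],2)) for d in models.spot_point(p,l)[:1]])
"; cp $(ls -t pics/scene_*.png|head -1) pics/s5.png;cp $(ls -t pics/top_*.png|head -1) pics/t5.png
```

```text
t 7.05 tcp [ 0.374  -0.2719  0.2411] F [0.  0.1 0. ] gap 0.0005436900878586672
lampxy [-0.1628 -0.3385  0.2411]
tool shift cm [ 16.12 -33.92  10.52] rot deg [-0.02 -0.02 -0.26]
pics/scene_1796565074.png
pics/top_1796565078.png
vial_red [([0.572, 0.208, -0.001], 0.56)]
vial_green [([0.535, -0.421, -0.002], 0.6)]
vial_blue [([0.588, -0.124, -0.004], 0.7)]
flask [([0.532, 0.4, 0.002], 0.79)]
tip_box [([0.533, -0.421, 0.002], 0.83)]
```

View pics/s5.png

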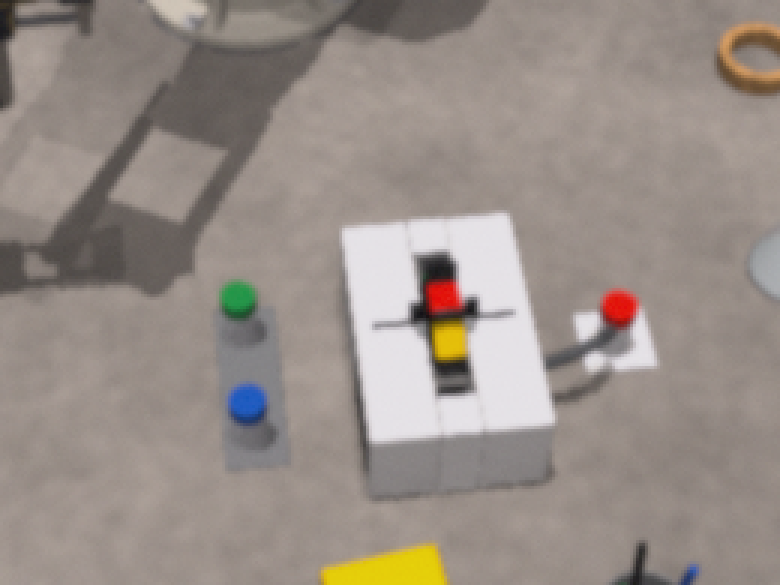

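View pics/t5.png

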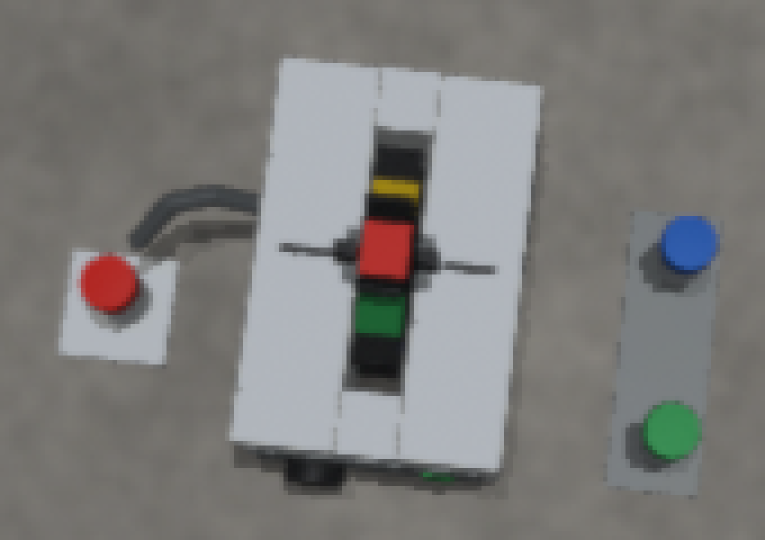

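Red faces up between the pointers (crop 386,250), exactly where yellow was before, with green in front and yellow behind. The vials stand where they were and the arm is clear.

```bash
python3 -c "
from workcell import job
print(job.job_done())"
```

```text
the job is handed in; nothing more can be done
None
```

The filter wheel is set to red, matching the red-capped vial on the white pad. It started at yellow, so I pushed it one click towards the rear with the closed fingertip. I then lifted straight up and moved away, and handed the job in at about 7.2 s.

- **Wheel:** the last pictures from both cameras show red between the two pointers, with yellow behind it and green in front. It did not turn on past red.
- **Bystanders:** the vials look unmoved in the pictures. The network places the red and blue vials, the flask and the tip box within about 5 mm of where they started.
- **Arm:** the wrist force reads about zero, and the fingers hold nothing and touch nothing.
- **One disagreement:** the final network report for the green vial was wrong, as it gave the tip box's position. The pictures show that vial still on the grey strip where it was.

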